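Pulse the bowl chopper and ease its spring lid open

TASK

Give the potatoes in the shut bowl chopper a pulse: push the switch paddle on the grey console all the way sideways towards the console's round knob, hold it there for at least a second, then let it spring back to the middle by itself. Then press the thumb catch on the chopper's lid and ease the spring lid up until it is fully open, steadying it so that it does not fly up. Leave everything else on the table where it is.

Things in the scene. Friction and masses are not known exactly. Their poses are not given: they have to be found in the camera images.
- console: Grey wedge switch console, fixed; 135 mm deep, 190 wide, 127 high. Origin on its underside, mid width, 75 mm behind its front edge. Front (-x) faces the robot, y to the left seen from the robot, z up. Its panel rises at 40 degrees from height 30 mm at x=-75 to 127 mm at x=+40, so the panel's normal leans 40 degrees from vertical towards -x. On its middle line: paddle at y=+20, knob at y=-55.
- knob_top (a point): Top of the console's fixed round black knob (46 mm across, stands 27 mm off the panel): it marks the side to push the paddle to.
- guard_mid (a point): Middle of the front crossbar of the steel guard rail over the panel (10 mm bars, 170 mm wide, open in front and at the sides): crossbars at height 240 mm, x=-60 and -5 mm in the console's frame. A vertical tool cannot get down to the paddle; one leaning about 30 to 50 degrees, coming along the panel's normal from the front, can.
- paddle (a joint): Black bat-shaped toggle, standing 70 mm out along the panel's normal from its pivot at (-17.5, 20, 78) mm in the console's frame; springs to the middle, swings sideways. Bat 12 mm thick (sideways), 26 mm wide (up-slope), on the outer 45 mm. 0 in the middle, positive towards the knob (console -y), stop at 0.4 rad (over 0.28 counts as fully pushed); not to go to the negative side. 4 to 6 N holds it on the stop.
- paddle_tip (a point): Middle of the paddle's outer end; moves with the paddle; the z axis points out along the paddle, x up the slope.
- chopper: White bowl chopper, fixed: base 240 mm deep, 200 wide, 61 high; on it a steel drum 184 mm across, rim 146 mm high, potato pieces inside, shut by a round white lid 190 mm across (top at height 160 mm). Origin on the underside below the drum's centre; its front (catch side, facing the robot) is -x, the hinge side +x.
- cover (a joint): The chopper's lid: 0 shut, 1.0 rad fully open on its stop (front edge up and back); hinged about the chopper's y axis at cover_hinge. A spring drives it open: freed, it pushes up with about 3.5 N at the catch and flies up at over 3 rad/s if nothing holds it. Past about 0.75 rad it is damped and drifts slowly to its stop by itself. It stays open by its spring.
- cover_hinge (a point): Fixed point on the hinge line, 105 mm behind the chopper's origin (+x), 150 mm high, mid width; axes as the chopper's.
- catch (a joint): Thumb catch on the lid's front edge: a grey plate that rocks. Value 0 at rest, 0.2 rad fully pressed (plate's middle 6 mm down, about 2 N; it returns slowly); its hook lets the lid go from about 0.1 rad. Pressing it keeps the lid down; raising the finger slowly from there lets the lid follow the finger up, and the catch does not hook again.
- catch_top (a point): Middle of the catch's plate, on its upper face, where to press: the plate is 42 mm (chopper x) by 40 mm (y), 180 mm above the table when shut. It lies 178 mm in front of the hinge line and 30 mm above it, and moves with lid and catch.
- potato: Bystander: a whole peeled potato, 66 mm across, 52 mm high. Loose; origin at the centre of its underside.
- seasoning: Bystander: small white-capped seasoning jar, 42 mm across, 85 mm high. Loose; origin at the centre of its underside.
- ladle: Bystander: wooden-handled spoon lying flat, 240 mm long. Loose; origin at its middle.
- bowl: Bystander: open steel mixing bowl, 150 mm across, 65 mm high. Loose; origin at the centre of its underside.
- cleaner: Bystander: blue plastic bottle, 68 mm across, 190 mm high. Loose; origin at the centre of its underside.
- chopsticks: Bystander: wooden cup of dark chopsticks, 80 mm across, 215 mm high in all. Loose; origin at the centre of its underside.
- cup: Bystander: white ceramic mug, 76 mm across, 90 mm high, handle at its +y. Loose; origin at the centre of its underside.

How it is judged:
By the outcome, as a careful person would: the job done as asked, in the order asked, and still so for the second after the job is handed in, with the robot touching nothing.
It also fails if it takes over 59 s, if anything falls off the work surface, if the arm or the gripper's body presses on something with over 40 N, if the wrist force passes 120 N, or if a joint passes its speed limit or range.

ROBOT

A 6-joint arm with a two-finger parallel gripper is mounted at the origin on the work surface. World frame = base frame: x ahead of the robot, y to its left, z up, the work surface at z = 0. Lengths are in m, angles in degrees, forces in N, time in s.
With the tool pointing down it reaches from about 0.4 to 0.825 m from the base axis. Payload 7 kg.
Tool frame: the origin (TCP) lies midway between the tips of the shut fingers; the grasp point (between the pads) lies 19 mm behind it; z points along the fingers, y is the line along which they close (so a half turn about z gives the same grasp; the last joint's range is limited). The gripper opens to 88 mm and grips with 3 to 60 N. Pads are 19 mm wide; open, the fingers measure 130 mm over their backs; the gripper's body (78 mm by 193 mm) begins 47 mm behind the grasp point.
Start: joints at [16.507, 20.546, 0.682, 0, -70.136, -16.507], TCP at [0.675, -0, 0.227] pointing down, gripper open.
Joint ranges: [-176.03, 176.03], [-82.01, 121.73], [-58.28, 71.71], [-173.87, 95.51], [-174.79, -0.11], [-173.66, 173.66]. Speed limits (degrees/s): [136.94, 136.94, 172.46, 180, 180, 180].

INTERFACE

Orientations are given as [roll, pitch, yaw] about the fixed x, y, z axes, in that order (R = Rz(yaw) Ry(pitch) Rx(roll)).
In Python, from plant import ctrl gives the robot as it stands.
- The arm moves only by the tool arm_command, never from a script. Its argument "steps" is a list of rows, each an object with "translation": the shift along the tool's x, y, z in mm, a list of three; "rotation": the turn, a rotation vector about the tool's x, y, z in units of 5 degrees (1.0 is 5 degrees), a list of three; "claw": the finger opening in mm, from 0 to 87.6. In form: [{"translation": [x, y, z], "rotation": [rx, ry, rz], "claw": claw}, ...]. A call has 1 to 5 rows; each row is the pose to reach, as a shift and turn from the pose commanded when the call began, along the tool's axes at that moment; what a row does not reach only later rows make up. A row lasts 1/10 s, in which the tool goes at most 50 mm and 8.59 degrees, less where a joint would pass 70% of its speed; a pose out of reach is approached as far as the arm can. A call with a gripper value outside its range is refused whole. The fingers move at their own pace and stop on an object; the grip force is fixed at half the most. Time passes only in rows, so rows that repeat a pose let the fingers close. It gives the time, the measured TCP pose, the force, the opening and the grip force at its end, in the units of the state.
- ctrl.get_obs(): the state, without advancing time (a new reading comes with each control period).
- ctrl.snapshot(name): name is "scene" or "side" or "wrist"; returns (picture, depth): 480x640x3 uint8, red, green, blue; 480x640 float32, m along the optical axis (not along the pixel's ray), 0 where there is no reading.
- ctrl.calibration(name): a dict with "vertical_fov" (degrees; the focal length in pixels is half the picture's height over the tangent of half this angle, whatever the lens; pixels are square), "cx", "cy" (the principal point, pixels), "rvec" (rotation vector, rad) and "tvec" (3), from world to camera coordinates, as OpenCV has them; the wrist camera has in their place "hand_eye" (4x4, takes a point from camera to tool coordinates, whose origin is the TCP and whose axes are the flange's). Camera axes: x right, y down, z forward; pixel columns grow to the right and rows downward; lengths in m; the calibration is good to about 2 mm. A picture is of the moment at which its call begins: read the wrist's pose just before it. calibration takes no time and is no camera call.
- ctrl.close_job(): hands the job in; it is judged then, once.
The state is a dict: "clock": time; "joint_pos": joint angles; "qvel": joint speeds; "tau": joint torques, N m; "tool_pos": TCP position; "orientation": TCP orientation; "force": force on the tool from outside, world axes, zero at the start; "moment": the same for the moment, N m; "opening": finger opening in m; "gripper_force": force on a finger pad.
Only numpy, scipy, OpenCV 4.12 (cv2) and the standard library are available. Lean on these libraries where they do the work, as an engineer would, in place of code of your own. Each camera call takes 0.05 s, during which the arm holds its last target. There are 200 camera calls.

## Working session

There is one attempt and no reset: what is moved stays moved. The work goes in short steps, Python scripts to look and compute and a tool call to move; the robot and the scene stay as the last step left them, time stands still between calls to the robot, and variables do not carry over. Pictures are saved under pics/ and viewed, at most 10 in all, crops included, and the job is handed in when it is done.

Besides the shell and the picture viewer there is one more tool, called in YAML: its name, and indented under it one key for each argument. arm_command: Moves the arm, as the interface text tells. Its arguments: {"type":"object","properties":{"steps":{"type":"array"}},"required":["steps"]}

```bash
mkdir -p pics; cat > h.py <<'E'
import numpy as np, cv2
from scipy.spatial.transform import Rotation as R
from plant import ctrl
def cam(n):
    c=ctrl.calibration(n); f=240/np.tan(np.radians(c["vertical_fov"])/2); return c,f
def save(n,name):
    p,d=ctrl.snapshot(n); cv2.imwrite(f"pics/{name}.png",p[:,:,::-1]); np.save(f"pics/{name}.npy",d); return p,d
def cloud(n,d):
    c,f=cam(n); v,u=np.mgrid[:480,:640]
    P=np.stack([(u-c["cx"])/f*d,(v-c["cy"])/f*d,d],-1)
    Rm=R.from_rotvec(np.ravel(c["rvec"])).as_matrix()
    return (P-np.ravel(c["tvec"]))@Rm
E
python3 - <<'E'
from h import *
for n in("scene","side"):
    save(n,n); c,f=cam(n); print(c,f)
print(ctrl.get_obs())
E
```

```text
{'vertical_fov': 55.76924552323598, 'cx': 321.1322965416826, 'cy': 231.78697542620714, 'rvec': array([ 1.02697764,  2.6696361 , -0.7481715 ]), 'tvec': array([ 0.41283716, -0.24708685,  1.62449137])} 453.5754460250648
{'vertical_fov': 45.223567503022096, 'cx': 314.59914543336066, 'cy': 241.7374590577814, 'rvec': array([ 0.77438289, -2.44660515,  1.2505699 ]), 'tvec': array([0.47596911, 0.33253981, 1.26905239])} 576.2289064405569
{'clock': 0.1, 'joint_pos': array([ 1.65085839e+01,  2.05874525e+01,  6.39042919e-01, -1.52988505e-02,
       -7.01358553e+01, -1.65064326e+01]), 'qvel': array([ 0.0403199 , -0.0350772 ,  0.12752923,  0.11713103, -0.00663164,
        0.02101776]), 'tau': array([-1.42273191e-03, -5.84165347e+01,  2.93752134e+01,  7.01551259e+00,
        1.01412315e-02, -6.66964229e-05]), 'tool_pos': array([ 6.74568884e-01, -2.11148966e-05,  2.25722825e-01]), 'orientation': array([ 1.79915121e+02, -1.01535009e-02, -9.00030502e+01]), 'force': array([-0.1041387 , -0.11377656, -0.05086251]), 'moment': array([ 0.04411078,  0.00618967, -0.03569369]), 'gripper_force': 0.0, 'opening': 0.08749574776007607}
```

View pics/scene.png

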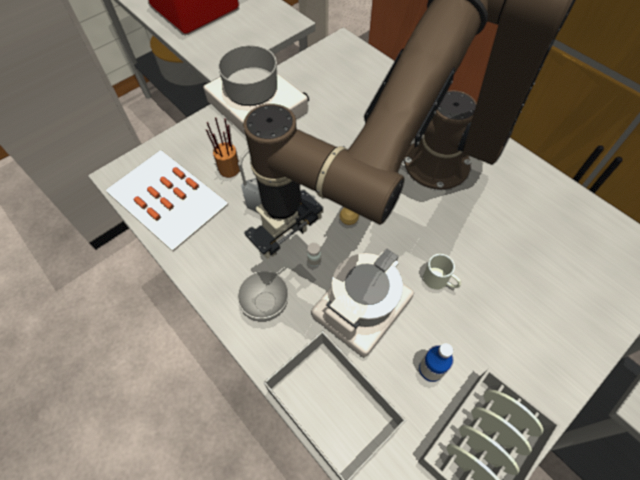

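View pics/side.png

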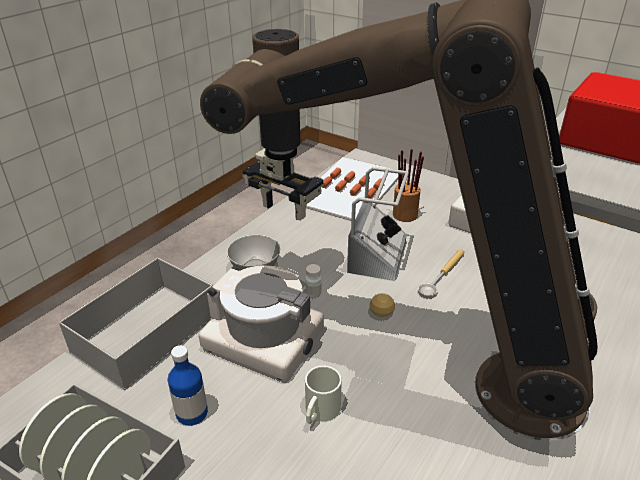

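The scene view shows the chopper at (365,295) with its catch at (386,262), and the arm hides the console. In the side view the console is at (378,238), with knob and paddle around (388,230) and the catch at (293,298). Next I'll enlarge both and read the depth.

```bash
python3 - <<'E'
from h import *
s=cv2.imread("pics/side.png"); 
a=cv2.resize(s[150:290,335:435],None,fx=4,fy=4,interpolation=cv2.INTER_CUBIC)
b=cv2.resize(s[255:395,195:335],None,fx=2.8,fy=2.8,interpolation=cv2.INTER_CUBIC)
im=np.zeros((560,795,3),np.uint8); im[:560,:400]=a; im[:392,402:794]=b[:392,:392]; cv2.imwrite("pics/crop.png",im)
C=cloud("side",np.load("pics/side.npy"))
S=cloud("scene",np.load("pics/scene.npy"))
for (u,v) in [(388,236),(381,240),(396,222),(390,222),(293,298),(262,288),(405,172),(371,178),(352,228),(350,272),(405,268)]: print("side",u,v,C[v,u].round(3))
for (u,v) in [(386,262),(365,290)]: print("scene",u,v,S[v,u].round(3))
# lid top: points z 0.155-0.165 
for n,P in(("side",C),("scene",S)):
    m=(abs(P[...,2]-.160)<.006)&(P[...,0]>.4)&(P[...,1]>0.05)&(P[...,1]<.5)&(P[...,0]<.95)
    q=P[m]; print(n,len(q),q.min(0).round(3),q.max(0).round(3))
    m=(abs(P[...,2]-.180)<.006)&(P[...,0]>.4)&(P[...,1]>0.05)&(P[...,1]<.5)&(P[...,0]<.95)
    q=P[m]; print(n,len(q),q.min(0).round(3),q.max(0).round(3),np.median(q,0))
E
```

```text
side 388 236 [ 0.494 -0.226  0.094]
side 381 240 [ 0.503 -0.204  0.09 ]
side 396 222 [ 0.571 -0.425  0.002]
side 390 222 [ 0.524 -0.29   0.094]
side 293 298 [0.49  0.211 0.183]
side 262 288 [0.582 0.207 0.164]
side 405 172 [ 0.508 -0.325  0.245]
side 371 178 [ 0.772 -0.607  0.012]
side 352 228 [ 0.555 -0.134  0.148]
side 350 272 [ 0.552 -0.126  0.005]
side 405 268 [ 0.436 -0.233  0.002]
scene 386 262 [0.504 0.206 0.179]
scene 365 290 [0.598 0.222 0.164]
side 3255 [0.464 0.117 0.154] [0.699 0.483 0.166]
side 442 [0.463 0.176 0.174] [0.588 0.484 0.186] [0.5028577  0.20506908 0.17991981]
scene 3456 [0.465 0.118 0.154] [0.698 0.481 0.166]
scene 308 [0.466 0.178 0.174] [0.587 0.483 0.186] [0.50228152 0.20215333 0.1799255 ]
```

View pics/crop.png

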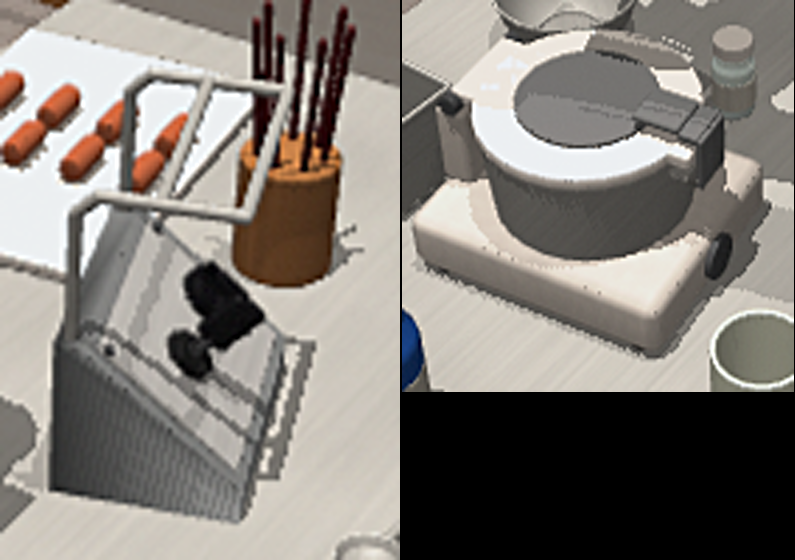

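The enlarged crop shows the console with its ribbed +y wall towards the side camera. The paddle is at crop (190,355), the knob behind it at (225,305), and the guard bars run from (75,210) to (250,215) and from (135,80) to (285,90). The chopper's catch is at (690,125). Next I'll fit both poses from the depth.

```bash
cat > fit.py <<'E'
from h import *
from scipy.optimize import least_squares
C=cloud("side",np.load("pics/side.npy"))
S=cloud("scene",np.load("pics/scene.npy"))
# console: side wall (ribbed) and panel, segmented by crop polygons
def poly(pts):
    m=np.zeros((480,640),np.uint8); cv2.fillPoly(m,[np.int32([(335+x/4,150+y/4) for x,y in pts])],1); return C[m>0]
wall=poly([(75,370),(220,485),(225,505),(65,480)])
pan=poly([(150,240),(185,270),(170,330),(120,325)])
pan=np.r_[pan,poly([(250,355),(270,345),(240,450),(225,430)])]
def loc(p,P):
    c,s=np.cos(p[2]),np.sin(p[2]); d=P-[p[0],p[1],0]
    return np.c_[d[:,0]*c+d[:,1]*s,-d[:,0]*s+d[:,1]*c,d[:,2]]
n=np.array([-np.sin(np.radians(40)),0,np.cos(np.radians(40))])
bars=C[(abs(C[...,2]-.242)<.006)&(C[...,0]>.4)&(C[...,0]<.65)&(C[...,1]<-.05)&(C[...,1]>-.45)]
print("bars",len(bars),bars.min(0).round(3),bars.max(0).round(3))
def res(p):
    w=loc(p,wall)[:,1]-.095
    q=(loc(p,pan)-[-.0175,0,.078])@n
    return np.r_[w/len(w)**.5,q/len(q)**.5]
r=least_squares(res,[.53,-.24,-.4],loss="soft_l1",f_scale=.003/10)
print("console",r.x[:2].round(4),np.degrees(r.x[2]).round(2)); p=r.x
print("rms wall,panel",(loc(p,wall)[:,1]-.095).std(),((loc(p,pan)-[-.0175,0,.078])@n).std(), ((loc(p,pan)-[-.0175,0,.078])@n).mean())
b=loc(p,bars); 
for q in np.array_split(b[np.argsort(b[:,1])],8): print("bar chunks",q.mean(0).round(3))
c,s=np.cos(p[2]),np.sin(p[2]); Rz=np.array([[c,-s,0],[s,c,0],[0,0,1]])
def W(l): return Rz@np.array(l)+[p[0],p[1],0]
piv=np.array([-.0175,.02,.078]); print("pivot",W(piv),"tip",W(piv+.07*n),"normal",Rz@n)
u=np.round([((lambda x:(x[0]/x[2],x[1]/x[2]))(R.from_rotvec(np.ravel(cam("side")[0]["rvec"])).as_matrix()@W(piv+.07*n)+np.ravel(cam("side")[0]["tvec"])))])*1
cc,f=cam("side")
for nm,l in (("tip",piv+.07*n),("knobtop",np.array([-.0175,-.055,.078])+.027*n),("guard",[-.06,0,.24])):
    x=cv2.projectPoints(W(l)[None],np.ravel(cc["rvec"]),np.ravel(cc["tvec"]),np.array([[f,0,cc["cx"]],[0,f,cc["cy"]],[0,0,1.]]),None)[0].ravel(); print(nm,W(l).round(4),x.round(1),"crop",((x-[335,150])*4).round())
# chopper
for nm,P in(("side",C),("scene",S)):
    q=P.reshape(-1,3); q=q[(abs(q[:,2]-.160)<.004)&(np.hypot(q[:,0]-.585,q[:,1]-.215)<.14)]
    cen,rad=cv2.minEnclosingCircle(np.float32(q[:,:2]*1000)); print(nm,"lid",cen,rad)
    q=P.reshape(-1,3); k=q[(abs(q[:,2]-.181)<.005)&(np.hypot(q[:,0]-.503,q[:,1]-.204)<.04)]; print("catch rect",cv2.minAreaRect(np.float32(k[:,:2]*1000)))
    k=q[(q[:,2]<.055)&(q[:,2]>.012)&(np.hypot(q[:,0]-.585,q[:,1]-.215)<.165)]; print("base rect",cv2.minAreaRect(np.float32(k[:,:2]*1000)))
E
python3 fit.py
```

```text
bars 511 [ 0.447 -0.336  0.236] [ 0.605 -0.133  0.248]
console [ 0.5331 -0.2354] 18.4
rms wall,panel 0.09300947853574329 0.00199625323380796 5.15056220298072e-06
bar chunks [-0.009 -0.084  0.242]
bar chunks [-0.004 -0.078  0.243]
bar chunks [-0.03  -0.048  0.244]
bar chunks [-0.029 -0.003  0.244]
bar chunks [-0.033  0.041  0.244]
bar chunks [-0.021  0.078  0.244]
bar chunks [-0.008  0.087  0.242]
bar chunks [-0.006  0.091  0.243]
pivot [ 0.51021014 -0.22192269  0.078     ] tip [ 0.46751571 -0.2361265   0.13162311] normal [-0.60992034 -0.20291152  0.76604444]
tip [ 0.4675 -0.2361  0.1316] [399.2 226.1] crop [257. 304.]
knobtop [ 0.5174 -0.2986  0.0987] [393.4 220. ] crop [234. 280.]
guard [ 0.4762 -0.2543  0.24  ] [402.7 187.9] crop [271. 152.]
side lid (583.3536987304688, 209.52613830566406) 119.46109008789062
catch rect ((499.1271667480469, 199.33384704589844), (63.37502670288086, 42.616661071777344), 9.372190475463867)
base rect ((578.5349731445312, 252.73846435546875), (304.97210693359375, 185.8902130126953), 27.050907135009766)
scene lid (583.0545043945312, 216.53170776367188) 118.00685119628906
catch rect ((498.1998596191406, 200.716796875), (60.298004150390625, 42.07851028442383), 10.693553924560547)
base rect ((623.9232177734375, 255.63137817382812), (186.76637268066406, 292.1163330078125), 47.785804748535156)
```

```bash
cat > fit2.py <<'E'
from h import *
from scipy.optimize import least_squares
exec(open("fit.py").read().split("def res")[0])
w0=wall[(abs(loc([.533,-.2354,np.radians(18.4)],wall)[:,1]-.095)<.02)]
print(len(wall),len(w0))
def res(p):
    w=loc(p,w0)[:,1]-.095
    q=(loc(p,pan)-[-.0175,0,.078])@n
    b=loc(p,bars); dy=abs(b[:,1])-.08
    bx=np.minimum(np.minimum(abs(b[:,0]+.06),abs(b[:,0]+.005)),abs(abs(b[:,1])-.08))
    return np.r_[w/len(w)**.5,q/len(q)**.5,bx/len(bx)**.5]
r=least_squares(res,[.53,-.235,.32],loss="soft_l1",f_scale=.0003)
p=r.x; print("console",p[:2],np.degrees(p[2]))
print("wall std, mean",(loc(p,w0)[:,1]-.095).std(),(loc(p,w0)[:,1]-.095).mean(),"panel",((loc(p,pan)-[-.0175,0,.078])@n).mean())
b=loc(p,bars); mid=b[abs(b[:,1])<.06]; f=mid[mid[:,0]<-.03]; g=mid[mid[:,0]>-.03]
print("front",np.median(f,0),"slope",np.polyfit(f[:,1],f[:,0],1),"rear",np.median(g,0),np.polyfit(g[:,1],g[:,0],1),"yrange",b[:,1].min(),b[:,1].max())
print("hand_eye",cam("wrist")[0]["hand_eye"])
# lid: outline in scene image plane of z=.16 points robust circle
q=np.r_[S.reshape(-1,3),C.reshape(-1,3)]; q=q[(abs(q[:,2]-.160)<.003)&(np.hypot(q[:,0]-.57,q[:,1]-.212)<.13)]
best=max(((np.sum(np.hypot(q[:,0]-x,q[:,1]-y)<.095),x,y) for x in np.arange(.54,.6,.002) for y in np.arange(.19,.24,.002)))
print("lid",best,len(q))
m=q[np.hypot(q[:,0]-best[1],q[:,1]-best[2])>.1]; print("outside lid (hinge) mean",m.mean(0),len(m))
E
python3 fit2.py
```

```text
bars 511 [ 0.447 -0.336  0.236] [ 0.605 -0.133  0.248]
700 696
console [ 0.53417933 -0.23429414] 18.62245757759715
wall std, mean 0.002760922691725839 -0.0007592901728362713 panel 0.0008879416571029269
front [-0.05822273  0.002389    0.24432468] slope [-0.0124499  -0.05822657] rear [-0.00396022 -0.00131362  0.24452388] [-0.01356266 -0.0037801 ] yrange -0.09262144685283902 0.09441308791176384
hand_eye [[-4.99549887e-05 -9.56181420e-01 -2.92774809e-01  7.96463029e-02]
 [ 9.99999135e-01  3.37031422e-04 -1.27134616e-03 -4.57053844e-04]
 [ 1.31431189e-03 -2.92774620e-01  9.56180576e-01 -1.58873716e-01]
 [ 0.00000000e+00  0.00000000e+00  0.00000000e+00  1.00000000e+00]]
lid (np.int64(3786), np.float64(0.5820000000000001), np.float64(0.21200000000000002)) 4278
outside lid (hinge) mean [0.64864367 0.22580917 0.15982431] 341
```

```bash
cat > go.py <<'E'
from h import *
con=np.array([.535,-.2345]); yaw=np.radians(18.3)
Rz=R.from_euler("z",yaw).as_matrix()
def W(l): return Rz@np.array(l)+[*con,0]
n40=np.array([-np.sin(np.radians(40)),0,np.cos(np.radians(40))])
piv=np.array([-.0175,.02,.078])
def Rt(lean):
    a=np.radians(lean); x=np.array([-np.cos(a),0,-np.sin(a)]); z=np.array([np.sin(a),0,-np.cos(a)])
    return Rz@np.c_[x,np.cross(z,x),z]
def P(along,dy,up=0): return W(piv+along*n40+[0,dy,0]+up*np.array([n40[2],0,-n40[0]]))
def step(p,M,o=None):
    o=o or ctrl.get_obs(); M0=R.from_euler("xyz",o["orientation"],degrees=True)
    t=M0.inv().apply(p-o["tool_pos"])*1000; r=(M0.inv()*R.from_matrix(M)).as_rotvec(degrees=True)/5
    print("target",np.round(p,4),"trans",t.round(1),"rot",r.round(2))
E
python3 - <<'E'
from go import *
step(np.array([.42,-.10,.36]),Rt(45))
step(P(.13,.035),Rt(45))
E
```

```text
target [ 0.42 -0.1   0.36] trans [ 100.   254.8 -133.9] rot [ 5.63 -7.78 13.55]
target [ 0.4218 -0.214   0.1776] trans [214.  252.7  48.5] rot [ 5.63 -7.78 13.55]
```

arm_command:
  steps:
    - {"translation":[40,60,-100],"rotation":[0.5,-0.7,1.2],"claw":0}
    - {"translation":[60,110,-134],"rotation":[1.2,-1.6,2.8],"claw":0}
    - {"translation":[80,160,-134],"rotation":[1.8,-2.5,4.3],"claw":0}
    - {"translation":[90,210,-134],"rotation":[2.4,-3.3,5.8],"claw":0}
    - {"translation":[100,255,-134],"rotation":[3.1,-4.2,7.3],"claw":0}

```text
clock: 0.6
tool_pos: [0.4848, -0.0813, 0.3492]
orientation: [-171.7, 22.7, -123.1]
force: [-1.4, -1.1, 1.6]
opening: 0.0532
gripper_force: 0.0
```

```bash
python3 - <<'E'
from go import *
print(ctrl.get_obs()["joint_pos"])
step(np.array([.42,-.10,.36]),Rt(45))
E
```

```text
[  2.13549059  -9.81506977 -15.887671   -14.67142893 -64.30888784
 -32.83106085]
target [ 0.42 -0.1   0.36] trans [ 43.   39.2 -35.8] rot [ 2.72 -3.79  6.72]
```

arm_command:
  steps:
    - {"translation":[0,0,0],"rotation":[0.5,-0.8,1.3],"claw":0}
    - {"translation":[0,0,0],"rotation":[1.1,-1.5,2.7],"claw":0}
    - {"translation":[0,0,0],"rotation":[1.7,-2.3,4.1],"claw":0}
    - {"translation":[0,0,0],"rotation":[2.3,-3.1,5.5],"claw":0}
    - {"translation":[0,0,0],"rotation":[2.5,-3.5,6.2],"claw":0}

```text
clock: 1.1
tool_pos: [0.4842, -0.0807, 0.3475]
orientation: [-178.8, 43.4, -158.2]
force: [0.2, -0.3, 0.6]
opening: 0.0129
gripper_force: 0.0
```

```bash
python3 - <<'E'
from go import *
o=ctrl.get_obs();print(o["joint_pos"],o["tool_pos"])
p,d=save("wrist","w1")
step(P(.13,.04),Rt(45)); step(P(.04,.04),Rt(45))
M=R.from_euler("xyz",o["orientation"],degrees=True).as_matrix(); H=cam("wrist")[0]["hand_eye"]; c,f=cam("wrist")
for nm,l in (("tip",piv+.07*n40),("knob",np.array([-.0175,-.055,.078])+.027*n40),("bar",[-.06,0,.24]),("piv",piv)):
    t=M.T@(W(l)-o["tool_pos"]); q=H[:3,:3].T@(t-H[:3,3]); print(nm,c["cx"]+f*q[0]/q[2],c["cy"]+f*q[1]/q[2],q[2])
E
```

```text
[  3.032376   -21.04274397 -30.82747711 -18.36783086 -39.50244744
 -61.85289197] [ 0.48418735 -0.0807499   0.3474561 ]
target [ 0.4202 -0.2093  0.1776] trans [193.8 -95.4  51.7] rot [ 0.24 -0.3   0.48]
target [ 0.4751 -0.1911  0.1086] trans [199.3 -97.  141.5] rot [ 0.24 -0.3   0.48]
tip 114.52692279109391 -57.72960213653576 0.22176090475263283
knob 46.03170116166325 -37.61132197209443 0.2596279312502207
bar 8.34661243603773 40.35002131688003 0.17001172230843714
piv 160.09837646823476 -18.82652878008767 0.2872806459009299
```

View pics/w1.png

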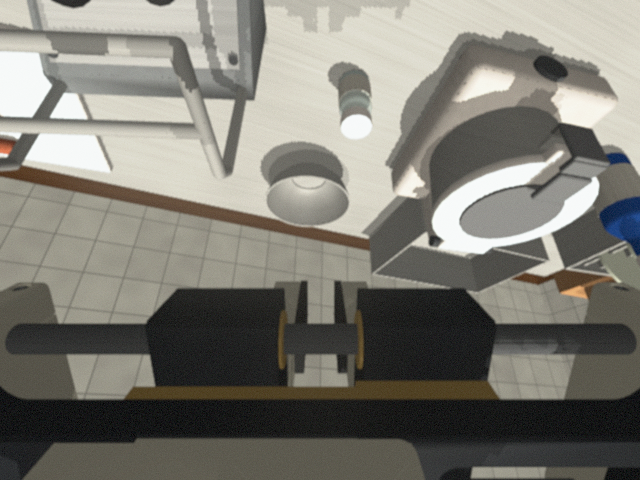

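The wrist view shows the guard's +y end at (180,40)–(215,170), the console at top left, and the chopper's catch at (575,150). Next I go round in front of the guard.

```bash
python3 - <<'E'
from go import *
step(np.array([.40,-.13,.27]),Rt(45));step(P(.15,.05),Rt(45))
E
```

```text
target [ 0.4  -0.13  0.27] trans [122.7 -15.4  -9.8] rot [ 0.24 -0.3   0.48]
target [ 0.4049 -0.2038  0.1929] trans [192.1 -85.   31.9] rot [ 0.24 -0.3   0.48]
```

arm_command:
  steps:
    - {"translation":[40,-5,-4],"rotation":[0.2,-0.3,0.4],"claw":0}
    - {"translation":[82,-10,-7],"rotation":[0.2,-0.3,0.4],"claw":0}
    - {"translation":[122,-15,-10],"rotation":[0.2,-0.3,0.4],"claw":0}
    - {"translation":[158,-50,10],"rotation":[0.2,-0.3,0.4],"claw":0}
    - {"translation":[192,-85,32],"rotation":[0.2,-0.3,0.4],"claw":0}

```text
clock: 1.65
tool_pos: [0.4071, -0.1909, 0.2127]
orientation: [-179.0, 45.0, -160.1]
force: [1.1, -0.0, 0.8]
opening: 0.0004
gripper_force: 0.0
```

```bash
python3 - <<'E'
from go import *
o=ctrl.get_obs();o=ctrl.get_obs();print(o["joint_pos"],o["tool_pos"],o["orientation"],o["force"])
p,d=save("wrist","w2")
o=ctrl.get_obs()
step(P(.04,.045),Rt(45))
M=R.from_euler("xyz",o["orientation"],degrees=True).as_matrix(); H=cam("wrist")[0]["hand_eye"]; c,f=cam("wrist")
for nm,l in (("tip",piv+.07*n40),("knob",np.array([-.0175,-.055,.078])+.027*n40),("bar",[-.06,0,.24]),("piv",piv)):
    t=M.T@(W(l)-o["tool_pos"]); q=H[:3,:3].T@(t-H[:3,3]); print(nm,c["cx"]+f*q[0]/q[2],c["cy"]+f*q[1]/q[2],q[2])
E
```

```text
[-37.78181276  -7.64327206 -30.54357734 -49.75635031 -50.42926403
  -5.38823621] [ 0.40705579 -0.19088037  0.21265732] [-178.96413303   45.02934918 -160.06056656] [ 1.12711935 -0.00204832  0.84839853]
target [ 0.4736 -0.1864  0.1086] trans [ 16.  -12.7 113.5] rot [ 0.09 -0.13  0.14]
tip 243.11567415417232 226.9284605599305 0.24995028860561647
knob 165.58278441442317 209.41988676628816 0.2891768872410967
bar 189.3340445348596 386.2489819715179 0.20012532558442087
piv 258.63107116919406 202.1363694048619 0.3151012699608406
```

View pics/w2.png

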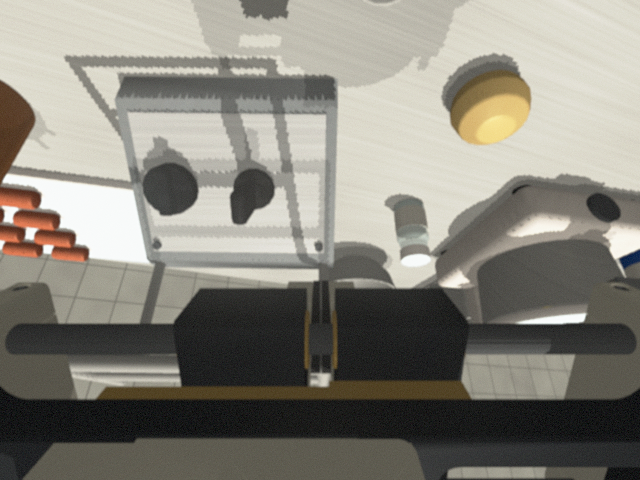

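The wrist view shows the paddle bat from (253,188) to (240,212), the knob at (170,190), and the fingers closed at (320,340), to the right (console +y) of the paddle. That's the correct side.

```bash
python3 - <<'E'
from go import *
o=ctrl.get_obs();print(o["clock"],o["tool_pos"],o["force"])
step(P(.085,.045),Rt(45));step(P(.04,.045),Rt(45))
M=R.from_euler("xyz",o["orientation"],degrees=True).as_matrix(); H=cam("wrist")[0]["hand_eye"]; c,f=cam("wrist");print(f)
d=np.load("pics/w2.npy")
for u,v in((170,190),(240,212),(290,130),(290,220),(180,230)):
    z=d[v,u]; q=H@np.array([(u-c["cx"])/f*z,(v-c["cy"])/f*z,z,1]); w=M@q[:3]+o["tool_pos"]; l=Rz.T@(w-[*con,0]); print(u,v,l.round(4),"h",((l-piv)@n40).round(4))
E
```

```text
1.7 [ 0.40517445 -0.19630358  0.20102864] [  4.28991211  -7.36906087 -13.39156367]
target [ 0.4461 -0.1954  0.1431] trans [ 12.6 -12.4  68.7] rot [ 0.09 -0.13  0.14]
target [ 0.4736 -0.1864  0.1086] trans [ 16.  -12.7 113.5] rot [ 0.09 -0.13  0.14]
338.2024423205887
170 190 [-0.0398 -0.053   0.0818] h 0.0172
240 212 [-0.0661  0.0171  0.1209] h 0.0641
290 130 [-0.0642  0.0502  0.0338] h -0.0039
290 220 [-0.0014  0.0486  0.0872] h -0.0033
180 230 [ 0.0086 -0.0589  0.0938] h -0.0047
```

arm_command:
  steps:
    - {"translation":[2,-2,22],"rotation":[0,0,0],"claw":0}
    - {"translation":[3,-3,44],"rotation":[0,0,0],"claw":0}
    - {"translation":[5,-4,66],"rotation":[0,0,0],"claw":0}
    - {"translation":[6,-5,88],"rotation":[0,0,0],"claw":0}
    - {"translation":[8,-6,108],"rotation":[0,0,0],"claw":0}

```text
clock: 2.2
tool_pos: [0.4758, -0.1724, 0.1272]
orientation: [-179.5, 44.7, -160.4]
force: [0.1, -1.2, 0.6]
opening: 0.0008
gripper_force: 0.0
```

arm_command:
  steps:
    - {"translation":[0,0,0],"rotation":[0,0,0],"claw":0}
    - {"translation":[0,0,0],"rotation":[0,0,0],"claw":0}
    - {"translation":[0,0,0],"rotation":[0,0,0],"claw":0}

```text
clock: 2.5
tool_pos: [0.4749, -0.1728, 0.1288]
orientation: [-179.4, 44.8, -160.4]
force: [-1.1, 0.2, -0.3]
opening: 0.0005
gripper_force: 0.0
```

```bash
cat > st.py <<'E'
from go import *
o=ctrl.get_obs(); l=Rz.T@(o["tool_pos"]-[*con,0]); print(o["clock"],"rel piv: h",((l-piv)@n40).round(4),"y",(l-piv)[1].round(4),"up",((l-piv)@[n40[2],0,-n40[0]]).round(4),"F console",(Rz.T@o["force"]).round(2),"ori",o["orientation"].round(1))
E
python3 st.py
```

```text
2.5 rel piv: h 0.0519 y 0.0574 up 0.0172 F console [-0.98  0.56 -0.27] ori [-179.4   44.8 -160.4]
```

arm_command:
  steps:
    - {"translation":[6,0,3],"rotation":[0,0,0],"claw":0}
    - {"translation":[14,0,11],"rotation":[0,0,0],"claw":0}
    - {"translation":[14,-10,11],"rotation":[0,0,0],"claw":0}
    - {"translation":[14,-15,11],"rotation":[0,0,0],"claw":0}
    - {"translation":[14,-20,11],"rotation":[0,0,0],"claw":0}

```text
clock: 3.0
tool_pos: [0.4799, -0.1935, 0.1116]
orientation: [-179.4, 44.8, -160.5]
force: [-0.4, -0.7, 0.5]
opening: 0.0007
gripper_force: 0.0
```

```bash
python3 st.py
```

```text
3.0 rel piv: h 0.0398 y 0.0362 up 0.0048 F console [-0.62 -0.56  0.51] ori [-179.4   44.8 -160.5]
```

Next I push slowly.

arm_command:
  steps:
    - {"translation":[0,-4,0],"rotation":[0,0,0],"claw":0}
    - {"translation":[0,-8,0],"rotation":[0,0,0],"claw":0}
    - {"translation":[0,-12,0],"rotation":[0,0,0],"claw":0}
    - {"translation":[0,-16,0],"rotation":[0,0,0],"claw":0}
    - {"translation":[0,-20,0],"rotation":[0,0,0],"claw":0}

```text
clock: 3.5
tool_pos: [0.486, -0.2114, 0.1108]
orientation: [-179.5, 44.7, -160.5]
force: [-1.0, 0.7, 1.6]
opening: 0.0001
gripper_force: 0.9
```

```bash
python3 st.py
```

```text
3.5 rel piv: h 0.0391 y 0.0174 up 0.0044 F console [-0.73  1.03  1.57] ori [-179.5   44.7 -160.5]
```

arm_command:
  steps:
    - {"translation":[0,-3,0],"rotation":[0,0,0],"claw":0}
    - {"translation":[0,-6,0],"rotation":[0,0,0],"claw":0}
    - {"translation":[0,-9,0],"rotation":[0,0,0],"claw":0}
    - {"translation":[0,-12,0],"rotation":[0,0,0],"claw":0}
    - {"translation":[0,-14,0],"rotation":[0,0,0],"claw":0}

```text
clock: 4.0
tool_pos: [0.4901, -0.2229, 0.1103]
orientation: [-179.7, 44.7, -160.6]
force: [-1.1, 7.2, -1.3]
opening: -0.0
gripper_force: 3.0
```

```bash
python3 st.py
```

```text
4.0 rel piv: h 0.0385 y 0.0052 up 0.0043 F console [ 1.21  7.14 -1.31] ori [-179.7   44.7 -160.6]
```

arm_command:
  steps:
    - {"translation":[0,-2,0],"rotation":[0,0,0],"claw":0}
    - {"translation":[0,-4,0],"rotation":[0,0,0],"claw":0}
    - {"translation":[0,-4,0],"rotation":[0,0,0],"claw":0}

```text
clock: 4.3
tool_pos: [0.4904, -0.2239, 0.1101]
orientation: [179.9, 44.8, -160.7]
force: [-5.0, 13.4, 5.3]
opening: 0.0002
gripper_force: 7.5
```

```bash
python3 st.py
```

```text
4.3 rel piv: h 0.0384 y 0.0041 up 0.0041 F console [-0.53 14.33  5.28] ori [ 179.9   44.8 -160.7]
```

arm_command:
  steps:
    - {"translation":[0,-1,0],"rotation":[0,0,0],"claw":0}
    - {"translation":[0,-1,0],"rotation":[0,0,0],"claw":0}
    - {"translation":[0,-1,0],"rotation":[0,0,0],"claw":0}
    - {"translation":[0,-1,0],"rotation":[0,0,0],"claw":0}
    - {"translation":[0,-1,0],"rotation":[0,0,0],"claw":0}

```text
clock: 4.8
tool_pos: [0.4904, -0.2239, 0.11]
orientation: [179.8, 44.8, -160.7]
force: [-6.5, 15.0, 6.3]
opening: 0.0003
gripper_force: 8.7
```

```bash
python3 st.py; python3 - <<'E'
from h import *
p,_=save("side","s2"); q,_=save("wrist","w3")
im=np.zeros((560,800,3),np.uint8)
im[:,:400]=cv2.resize(p[150:290,335:435],(400,560),interpolation=cv2.INTER_CUBIC); im[:300,400:]=cv2.resize(q[60:360,120:520],(400,300))
cv2.imwrite("pics/c2.png",im[:,:,::-1])
E
```

```text
4.8 rel piv: h 0.0384 y 0.004 up 0.0041 F console [-1.45 16.33  6.26] ori [ 179.8   44.8 -160.7]
```

View pics/c2.png

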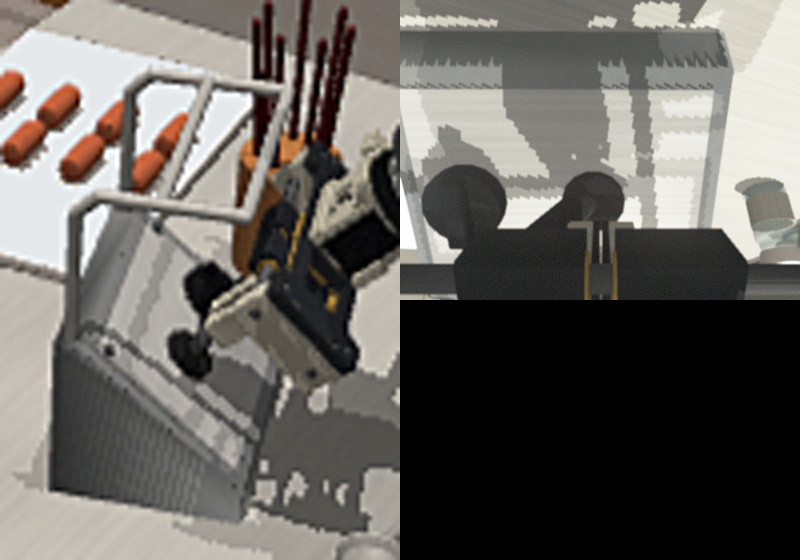

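The wrist crop shows the bat leaning towards the knob, from its dome at (593,195) to (535,220), with the fingers at (600,240). Extra push gives no motion, so it is on the stop, and I'll hold it there.

arm_command:
  steps:
    - {"translation":[0,0,0],"rotation":[0,0,0],"claw":0}
    - {"translation":[0,0,0],"rotation":[0,0,0],"claw":0}
    - {"translation":[0,0,0],"rotation":[0,0,0],"claw":0}
    - {"translation":[0,0,0],"rotation":[0,0,0],"claw":0}
    - {"translation":[0,0,0],"rotation":[0,0,0],"claw":0}

```text
clock: 5.4
tool_pos: [0.4904, -0.2239, 0.11]
orientation: [179.8, 44.8, -160.7]
force: [-6.1, 15.0, 6.8]
opening: 0.0002
gripper_force: 8.7
```

arm_command:
  steps:
    - {"translation":[0,0,0],"rotation":[0,0,0],"claw":0}
    - {"translation":[0,0,0],"rotation":[0,0,0],"claw":0}
    - {"translation":[0,0,0],"rotation":[0,0,0],"claw":0}
    - {"translation":[0,0,0],"rotation":[0,0,0],"claw":0}
    - {"translation":[0,0,0],"rotation":[0,0,0],"claw":0}

```text
clock: 5.9
tool_pos: [0.4904, -0.2239, 0.11]
orientation: [179.8, 44.8, -160.7]
force: [-6.6, 15.7, 6.2]
opening: 0.0005
gripper_force: 8.7
```

arm_command:
  steps:
    - {"translation":[0,10,0],"rotation":[0,0,0],"claw":0}
    - {"translation":[0,20,0],"rotation":[0,0,0],"claw":0}
    - {"translation":[0,30,0],"rotation":[0,0,0],"claw":0}
    - {"translation":[0,40,0],"rotation":[0,0,0],"claw":0}
    - {"translation":[0,48,0],"rotation":[0,0,0],"claw":0}

```text
clock: 6.4
tool_pos: [0.4764, -0.1835, 0.1108]
orientation: [-179.4, 44.8, -160.5]
force: [-0.1, 0.5, -0.2]
opening: 0.0005
gripper_force: 0.0
```

```bash
python3 st.py
```

```text
6.4 rel piv: h 0.0393 y 0.0468 up 0.0041 F console [ 0.06  0.48 -0.19] ori [-179.4   44.8 -160.5]
```

arm_command:
  steps:
    - {"translation":[-1,3,-30],"rotation":[0,0,0],"claw":0}
    - {"translation":[-3,5,-65],"rotation":[0,0,0],"claw":0}
    - {"translation":[-4,8,-100],"rotation":[0,0,0],"claw":0}
    - {"translation":[-5,10,-135],"rotation":[0,0,0],"claw":0}
    - {"translation":[-5,10,-160],"rotation":[0,0,0],"claw":0}

```text
clock: 6.9
tool_pos: [0.3689, -0.2095, 0.2297]
orientation: [-179.2, 44.8, -160.3]
force: [0.2, -1.1, -0.2]
opening: 0.0006
gripper_force: 0.0
```

```bash
python3 st.py; cat > ch.py <<'E'
from go import *
def Rc(lean,cy):
    a=np.radians(lean); x=np.array([-np.cos(a),0,-np.sin(a)]); z=np.array([np.sin(a),0,-np.cos(a)])
    return R.from_euler("z",cy,degrees=True).as_matrix()@np.c_[x,np.cross(z,x),z]
E
python3 - <<'E'
from ch import *
o=ctrl.get_obs(); print(o["tool_pos"],o["joint_pos"])
step(np.array([.42,0,.36]),Rc(20,10)); step(np.array([.46,.19,.36]),Rc(0,10))
E
```

```text
6.9 rel piv: h 0.2013 y 0.0559 up -0.0039 F console [-0.11 -1.08 -0.22] ori [-179.2   44.8 -160.3]
[ 0.36890695 -0.20947615  0.22971725] [-44.71219666  -9.17391092 -29.34487681 -48.47888688 -57.16461261
  -3.09682733]
target [0.42 0.   0.36] trans [-175.9  179.9  -11.4] rot [0.89 4.95 1.61]
target [0.46 0.19 0.36] trans [-248.   346.4   57.9] rot [0.61 8.95 1.77]
```

arm_command:
  steps:
    - {"translation":[-40,25,-2],"rotation":[0.2,0.8,0.3],"claw":0}
    - {"translation":[-80,55,-4],"rotation":[0.3,1.8,0.6],"claw":0}
    - {"translation":[-110,95,-6],"rotation":[0.5,2.8,0.9],"claw":0}
    - {"translation":[-145,135,-8],"rotation":[0.7,3.8,1.2],"claw":0}
    - {"translation":[-176,175,-10],"rotation":[0.9,4.9,1.6],"claw":0}

```text
clock: 7.4
tool_pos: [0.3726, -0.1389, 0.258]
orientation: [177.0, 27.4, -166.8]
force: [0.6, -0.4, -0.1]
opening: 0.0008
gripper_force: 0.0
```

```bash
python3 - <<'E'
from ch import *
o=ctrl.get_obs(); print(o["tool_pos"],o["joint_pos"])
step(np.array([.46,.19,.36]),Rc(0,10))
E
```

```text
[ 0.37259972 -0.13893545  0.25799667] [ -3.03652132 -21.10891767 -36.56313602 -13.54090597 -49.65859543
 -66.53791947]
target [0.46 0.19 0.36] trans [-189.1  300.8   -1.2] rot [0.74 5.46 0.77]
```

arm_command:
  steps:
    - {"translation":[-40,40,0],"rotation":[0.1,1.0,0.1],"claw":0}
    - {"translation":[-80,80,0],"rotation":[0.3,2.0,0.3],"claw":0}
    - {"translation":[-120,120,0],"rotation":[0.4,3.0,0.4],"claw":0}
    - {"translation":[-150,160,0],"rotation":[0.5,4.0,0.6],"claw":0}
    - {"translation":[-189,200,0],"rotation":[0.7,5.4,0.8],"claw":0}

```text
clock: 7.9
tool_pos: [0.4637, 0.0496, 0.3372]
orientation: [179.7, 0.3, -169.9]
force: [1.1, -1.5, 2.6]
opening: 0.0004
gripper_force: 0.0
```

```bash
python3 - <<'E'
from ch import *
o=ctrl.get_obs(); print(o["tool_pos"],o["joint_pos"])
step(np.array([.46,.19,.36]),Rc(0,10))
E
```

```text
[0.46374197 0.04960846 0.33717945] [  30.2330462    -3.119176    -13.52190941   -0.17857182  -79.21724372
 -110.11978761]
target [0.46 0.19 0.36] trans [-21. 139. -22.] rot [0.06 0.06 0.02]
```

arm_command:
  steps:
    - {"translation":[-10,40,-15],"rotation":[0,0,0],"claw":0}
    - {"translation":[-20,80,-22],"rotation":[0,0,0],"claw":0}
    - {"translation":[-20,115,-22],"rotation":[0,0,0],"claw":0}
    - {"translation":[-20,130,-22],"rotation":[0,0,0],"claw":0}
    - {"translation":[-20,130,-22],"rotation":[0,0,0],"claw":0}

```text
clock: 8.4
tool_pos: [0.4608, 0.1802, 0.3573]
orientation: [179.7, 0.2, -169.9]
force: [0.1, -0.3, -0.5]
opening: 0.0006
gripper_force: 0.0
```

```bash
python3 - <<'E'
from ch import *
o=ctrl.get_obs(); print(o["tool_pos"],o["qvel"].round(1))
p,d=save("wrist","w4"); s,_=save("side","s4"); np.savez("pics/w4o",t=o["tool_pos"],r=o["orientation"])
im=np.zeros((560,800,3),np.uint8); im[:480,:640]=p; im[:224,640:]=cv2.resize(s[150:290,335:435],(160,224)); cv2.imwrite("pics/c4.png",im[:,:,::-1])
E
```

```text
[0.46079048 0.18019239 0.35726099] [-2.4 -1.  -0.6  0.4 -0.4  1.8]
```

View pics/c4.png

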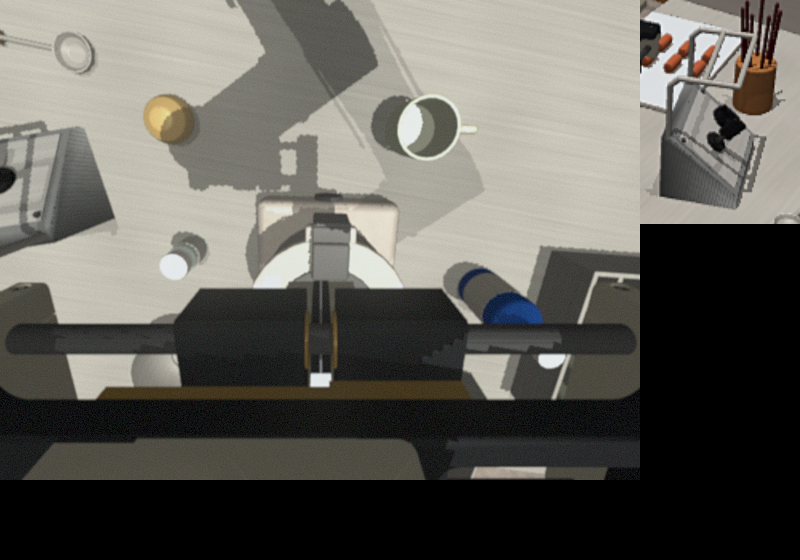

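The wrist view shows the catch's front top edge at about (313–353,228), its seam at y≈247, the strap running back from there, and the base's front edge from (258,198) to (398,203). The inset shows the paddle back in the middle. Next I locate the plate.

```bash
python3 - <<'E'
from ch import *
z=np.load("pics/w4o.npz"); M=R.from_euler("xyz",z["r"],degrees=True).as_matrix(); c,f=cam("wrist"); H=np.array(c["hand_eye"]); d=np.load("pics/w4.npy")
v,u=np.mgrid[:290,:640]; D=d[:290]
q=np.stack([(u-c["cx"])/f*D,(v-c["cy"])/f*D,D],-1)@H[:3,:3].T+H[:3,3]; w=q@M.T+z["t"]
for vv in (216,222,228,235,240,246,252,260,270,280): print(vv,w[vv,332].round(4))
Rr=R.from_euler("z",10,degrees=True).as_matrix()
k=w[abs(w[...,2]-.181)<.006]; k=k[np.hypot(k[:,0]-.5,k[:,1]-.2)<.06]; r=cv2.minAreaRect(np.float32(k[:,:2]*1000)); print(len(k),r)
k=w[abs(w[...,2]-.05)<.015]; k=k[np.hypot(k[:,0]-.5,k[:,1]-.2)<.15]; print(cv2.minAreaRect(np.float32(k[:,:2]*1000)))
for a,b in((258,200),(262,206),(390,208),(396,206)): print(w[b,a].round(4))
for a,b in((314,238),(349,238),(314,265),(348,265)): print(w[b,a].round(4))
E
```

```text
216 [0.4656 0.1949 0.1479]
222 [0.4656 0.1938 0.1758]
228 [0.4713 0.1948 0.178 ]
235 [0.4789 0.1963 0.1775]
240 [0.4843 0.1973 0.1773]
246 [0.4896 0.1982 0.1811]
252 [0.496  0.1994 0.1814]
260 [0.5043 0.2009 0.1827]
270 [0.5157 0.2031 0.1821]
280 [0.5345 0.2073 0.1651]
2073 ((496.550537109375, 198.3706817626953), (62.575565338134766, 39.94435501098633), 9.818649291992188)
((471.9489440917969, 196.11289978027344), (189.357421875, 214.52542114257812), 12.212188720703125)
[0.4938 0.0902 0.0017]
[0.4886 0.105  0.0594]
[0.4606 0.2784 0.0595]
[0.457  0.2868 0.056 ]
[0.4852 0.1783 0.178 ]
[0.4798 0.2148 0.1749]
[0.5137 0.1833 0.1815]
[0.508  0.2191 0.1799]
```

```bash
python3 - <<'E'
from h import *
from scipy.optimize import least_squares
for nm in("side","scene"):
    q=cloud(nm,np.load(f"pics/{nm}.npy")).reshape(-1,3)
    q=q[(q[:,2]>.075)&(q[:,2]<.135)&(np.hypot(q[:,0]-.57,q[:,1]-.212)<.12)]
    r=least_squares(lambda p:np.hypot(q[:,0]-p[0],q[:,1]-p[1])-.092,[.57,.21],loss="soft_l1",f_scale=.002); print(nm,len(q),r.x,np.median(abs(r.fun)))
E
```

```text
side 1342 [0.58619655 0.20848061] 0.00182935571121208
scene 164 [0.57828135 0.20795612] 0.0014019510772160307
```

```bash
python3 - <<'E'
from ch import *
step(np.array([.510,.201,.20]),Rc(0,10))
E
```

```text
target [0.51  0.201 0.2  ] trans [-51.5  13.  158. ] rot [0.06 0.05 0.01]
```

arm_command:
  steps:
    - {"translation":[-30,8,35],"rotation":[0,0,0],"claw":0}
    - {"translation":[-51,13,75],"rotation":[0,0,0],"claw":0}
    - {"translation":[-51,13,110],"rotation":[0,0,0],"claw":0}
    - {"translation":[-51,13,140],"rotation":[0,0,0],"claw":0}
    - {"translation":[-51,13,157],"rotation":[0,0,0],"claw":0}

```text
clock: 9.0
tool_pos: [0.509, 0.1988, 0.1984]
orientation: [179.8, 0.1, -170.1]
force: [0.2, 0.7, 0.7]
opening: 0.0007
gripper_force: 0.0
```

arm_command:
  steps:
    - {"translation":[0,0,4],"rotation":[0,0,0],"claw":0}
    - {"translation":[0,0,8],"rotation":[0,0,0],"claw":0}
    - {"translation":[0,0,12],"rotation":[0,0,0],"claw":0}
    - {"translation":[0,0,12],"rotation":[0,0,0],"claw":0}

```text
clock: 9.4
tool_pos: [0.5101, 0.201, 0.1896]
orientation: [179.7, 0.3, -170.0]
force: [0.0, -0.6, 0.0]
opening: 0.0002
gripper_force: 0.0
```

arm_command:
  steps:
    - {"translation":[0,0,3],"rotation":[0,0,0],"claw":0}
    - {"translation":[0,0,6],"rotation":[0,0,0],"claw":0}
    - {"translation":[0,0,8],"rotation":[0,0,0],"claw":0}
    - {"translation":[0,0,10],"rotation":[0,0,0],"claw":0}
    - {"translation":[0,0,10],"rotation":[0,0,0],"claw":0}

```text
clock: 9.9
tool_pos: [0.5106, 0.2014, 0.1793]
orientation: [179.7, 0.3, -170.0]
force: [1.7, 0.6, 2.2]
opening: 0.0004
gripper_force: 1.2
```

arm_command:
  steps:
    - {"translation":[0,0,1],"rotation":[0,0,0],"claw":0}
    - {"translation":[0,0,2],"rotation":[0,0,0],"claw":0}
    - {"translation":[0,0,3],"rotation":[0,0,0],"claw":0}
    - {"translation":[0,0,3],"rotation":[0,0,0],"claw":0}

```text
clock: 10.3
tool_pos: [0.5107, 0.2015, 0.1764]
orientation: [179.7, 0.4, -170.0]
force: [4.3, 0.8, 4.2]
opening: 0.0003
gripper_force: 2.4
```

arm_command:
  steps:
    - {"translation":[0,0,1],"rotation":[0,0,0],"claw":0}
    - {"translation":[0,0,2],"rotation":[0,0,0],"claw":0}
    - {"translation":[0,0,3],"rotation":[0,0,0],"claw":0}
    - {"translation":[0,0,3],"rotation":[0,0,0],"claw":0}
    - {"translation":[0,0,3],"rotation":[0,0,0],"claw":0}

```text
clock: 10.8
tool_pos: [0.5113, 0.2017, 0.1747]
orientation: [179.7, 0.5, -170.0]
force: [3.2, -0.8, 12.3]
opening: 0.0002
gripper_force: 6.1
```

arm_command:
  steps:
    - {"translation":[-0.4,0,-2.6],"rotation":[0,0.17,0],"claw":0}
    - {"translation":[-0.8,0,-5.2],"rotation":[0,0.34,0],"claw":0}
    - {"translation":[-1.3,0,-7.8],"rotation":[0,0.52,0],"claw":0}
    - {"translation":[-1.8,0,-10.4],"rotation":[0,0.69,0],"claw":0}
    - {"translation":[-2.4,0,-13],"rotation":[0,0.86,0],"claw":0}

```text
clock: 11.3
tool_pos: [0.5119, 0.2015, 0.1858]
orientation: [179.7, -4.2, -170.0]
force: [0.9, 1.6, 2.9]
opening: 0.0002
gripper_force: 1.4
```

```bash
python3 - <<'E'
from ch import *
o=ctrl.get_obs(); print(o["joint_pos"].round(1),o["tool_pos"],o["force"])
s,d=save("side","s5"); C=cloud("side",d)
q=C.reshape(-1,3); k=q[(np.hypot(q[:,0]-.6,q[:,1]-.215)<.06)]
Rr=R.from_euler("z",10,degrees=True).as_matrix(); l=(k-[.685,.232,.15])@Rr; 
l=l[(l[:,2]<.06)&(l[:,2]>-.01)]; print("lid slope",np.polyfit(l[:,0],l[:,2],1))
E
```

```text
[  40.2   13.1  -14.4   -2.6  -66.  -119.1] [0.51187906 0.20152655 0.18576143] [0.93007755 1.64178227 2.92263591]
lid slope [-0.08518947  0.01139618]
```

The lid is following the finger: its slope is about 0.08 rad and the force about 3 N.

arm_command:
  steps:
    - {"translation":[-0.8,0,-5.2],"rotation":[0,0.34,0],"claw":0}
    - {"translation":[-1.8,0,-10.4],"rotation":[0,0.69,0],"claw":0}
    - {"translation":[-3,0,-15.6],"rotation":[0,1.03,0],"claw":0}
    - {"translation":[-4.3,0,-20.8],"rotation":[0,1.38,0],"claw":0}
    - {"translation":[-5.7,0,-25.9],"rotation":[0,1.72,0],"claw":0}

```text
clock: 11.85
tool_pos: [0.5192, 0.2024, 0.2113]
orientation: [179.7, -12.8, -170.0]
force: [0.8, 0.9, 2.5]
opening: 0.0008
gripper_force: 1.1
```

arm_command:
  steps:
    - {"translation":[-0.8,0,-5.2],"rotation":[0,0.34,0],"claw":0}
    - {"translation":[-1.8,0,-10.4],"rotation":[0,0.69,0],"claw":0}
    - {"translation":[-3,0,-15.6],"rotation":[0,1.03,0],"claw":0}
    - {"translation":[-4.3,0,-20.8],"rotation":[0,1.38,0],"claw":0}
    - {"translation":[-5.7,0,-25.9],"rotation":[0,1.72,0],"claw":0}

```text
clock: 12.35
tool_pos: [0.5301, 0.2041, 0.2352]
orientation: [179.7, -21.5, -169.9]
force: [0.0, -0.5, 2.3]
opening: 0.0001
gripper_force: 0.9
```

```bash
cat > lid.py <<'E'
from ch import *
o=ctrl.get_obs(); v=R.from_euler("z",10,degrees=True).as_matrix().T@(o["tool_pos"]-[.685,.232,.15])
print(o["joint_pos"].round(1),"rel hinge",v.round(4),"theta",np.arctan2(v[2],-v[0])-np.arctan2(.0247,.176),"r",np.hypot(v[0],v[2]),o["orientation"],o["force"].round(1),o["gripper_force"])
s,d=save("side","s%d"%(o["clock"]*10)); C=cloud("side",d); q=C[265:330,225:300].reshape(-1,3); l=(q-[.685,.232,.15])@R.from_euler("z",10,degrees=True).as_matrix()
print(np.median(l,0))
E
python3 lid.py
```

```text
[  34.4   23.8    7.    -8.9  -92.8 -113.2] rel hinge [-0.1574 -0.0006  0.0852] theta 0.35689075684150845 r 0.17900002243477534 [ 179.71914403  -21.45959986 -169.91930401] [ 0.  -0.5  2.3] 0.9130188872222789
[-0.12036877  0.01789293  0.01926938]
```

arm_command:
  steps:
    - {"translation":[-0.8,0,-5.2],"rotation":[0,0.34,0],"claw":0}
    - {"translation":[-1.8,0,-10.4],"rotation":[0,0.69,0],"claw":0}
    - {"translation":[-3,0,-15.6],"rotation":[0,1.03,0],"claw":0}
    - {"translation":[-4.3,0,-20.8],"rotation":[0,1.38,0],"claw":0}
    - {"translation":[-5.7,0,-25.9],"rotation":[0,1.72,0],"claw":0}

```text
clock: 12.9
tool_pos: [0.5447, 0.2065, 0.2573]
orientation: [179.7, -30.0, -169.9]
force: [-0.1, 0.1, 1.4]
opening: 0.0005
gripper_force: 0.8
```

arm_command:
  steps:
    - {"translation":[-0.8,0,-5.2],"rotation":[0,0.34,0],"claw":0}
    - {"translation":[-1.8,0,-10.4],"rotation":[0,0.69,0],"claw":0}
    - {"translation":[-3,0,-15.6],"rotation":[0,1.03,0],"claw":0}
    - {"translation":[-4.3,0,-20.8],"rotation":[0,1.38,0],"claw":0}
    - {"translation":[-5.7,0,-25.9],"rotation":[0,1.72,0],"claw":0}

```text
clock: 13.4
tool_pos: [0.5624, 0.2096, 0.2768]
orientation: [179.7, -38.6, -169.8]
force: [0.2, -0.9, 1.7]
opening: 0.0001
gripper_force: 0.6
```

```bash
python3 lid.py
```

```text
[  30.3   36.6   29.   -14.5 -118.3 -113. ] rel hinge [-0.1246 -0.0008  0.1268] theta 0.6546549775932313 r 0.17781737388264468 [ 179.67079432  -38.61937996 -169.81501262] [ 0.2 -0.9  1.7] 0.6454184524045559
[-0.09424305 -0.01420279 -0.0405565 ]
```

Two more calls take it well into the damped range.

arm_command:
  steps:
    - {"translation":[-0.8,0,-5.2],"rotation":[0,0.34,0],"claw":0}
    - {"translation":[-1.8,0,-10.4],"rotation":[0,0.69,0],"claw":0}
    - {"translation":[-3,0,-15.6],"rotation":[0,1.03,0],"claw":0}
    - {"translation":[-4.3,0,-20.8],"rotation":[0,1.38,0],"claw":0}
    - {"translation":[-5.7,0,-25.9],"rotation":[0,1.72,0],"claw":0}

```text
clock: 13.95
tool_pos: [0.5828, 0.2132, 0.2935]
orientation: [179.6, -47.2, -169.7]
force: [0.6, -0.4, 1.4]
opening: 0.0006
gripper_force: 0.5
```

arm_command:
  steps:
    - {"translation":[-0.4,0,-2.6],"rotation":[0,0.17,0],"claw":0}
    - {"translation":[-0.8,0,-5.2],"rotation":[0,0.34,0],"claw":0}
    - {"translation":[-1.3,0,-7.8],"rotation":[0,0.52,0],"claw":0}
    - {"translation":[-1.8,0,-10.4],"rotation":[0,0.69,0],"claw":0}
    - {"translation":[-2.4,0,-13],"rotation":[0,0.86,0],"claw":0}

```text
clock: 14.45
tool_pos: [0.5942, 0.2153, 0.3013]
orientation: [179.5, -51.4, -169.6]
force: [1.0, -1.4, 0.5]
opening: 0.0001
gripper_force: 0.5
```

```bash
python3 lid.py
```

```text
[  27.8   47.4   47.6  -21.3 -138.1 -117.3] rel hinge [-0.0924 -0.0006  0.1513] theta 0.8833896760625632 r 0.17727634975632603 [ 179.52729432  -51.38391014 -169.64572067] [ 1.  -1.4  0.5] 0.5146069591864944
[-0.08289006 -0.03326371 -0.04456148]
```

arm_command:
  steps:
    - {"translation":[0,0,-6],"rotation":[0,0,0],"claw":0}
    - {"translation":[0,0,-14],"rotation":[0,0,0],"claw":0}
    - {"translation":[0,0,-24],"rotation":[0,0,0],"claw":0}
    - {"translation":[0,0,-40],"rotation":[0,0,0],"claw":0}
    - {"translation":[0,0,-60],"rotation":[0,0,0],"claw":0}

```text
clock: 15.0
tool_pos: [0.6403, 0.2236, 0.3394]
orientation: [179.5, -51.3, -169.6]
force: [0.7, 0.4, -0.8]
opening: 0.0007
gripper_force: 0.0
```

arm_command:
  steps:
    - {"translation":[25,0,-10],"rotation":[0,0,0],"claw":0}
    - {"translation":[55,0,-15],"rotation":[0,0,0],"claw":0}
    - {"translation":[85,0,-20],"rotation":[0,0,0],"claw":0}
    - {"translation":[115,0,-20],"rotation":[0,0,0],"claw":0}
    - {"translation":[140,0,-20],"rotation":[0,0,0],"claw":0}

```text
clock: 15.5
tool_pos: [0.5689, 0.21, 0.4622]
orientation: [179.5, -51.2, -169.6]
force: [-0.0, -0.4, 1.3]
opening: 0.0005
gripper_force: 0.0
```

arm_command:
  steps:
    - {"translation":[0,0,0],"rotation":[0,0,0],"claw":0}
    - {"translation":[0,0,0],"rotation":[0,0,0],"claw":0}
    - {"translation":[0,0,0],"rotation":[0,0,0],"claw":0}
    - {"translation":[0,0,0],"rotation":[0,0,0],"claw":0}
    - {"translation":[0,0,0],"rotation":[0,0,0],"claw":0}

```text
clock: 16.0
tool_pos: [0.5701, 0.2104, 0.4589]
orientation: [179.6, -51.5, -169.7]
force: [-0.9, -0.6, 0.4]
opening: 0.0006
gripper_force: 0.0
```

```bash
python3 lid.py; python3 -c "
from h import *
save('side','fin')"
```

```text
[  26.8   43.4   63.9  -35.6 -156.8 -133.8] rel hinge [-0.1169 -0.0013  0.3089] theta 1.0695355259209176 r 0.33033137818717323 [ 179.58721271  -51.47148267 -169.69745319] [-0.9 -0.6  0.4] 0.0
[-0.07934022 -0.034934   -0.04477614]
```

View pics/fin.png

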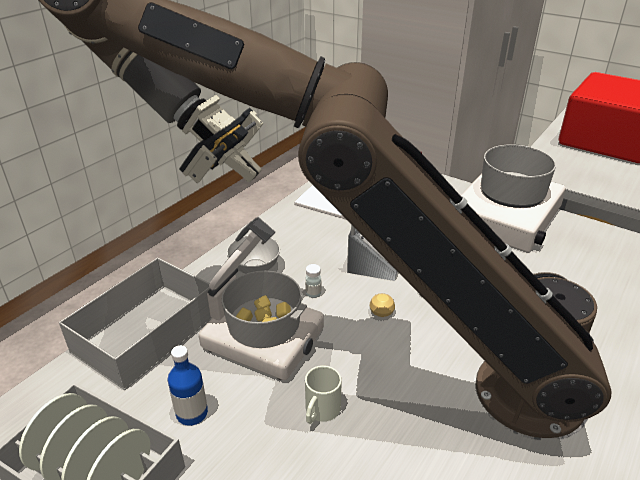

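The lid is up (seen edge-on around (235,258), with the catch at (262,230)). The bystanders are in place and the arm is clear. I'll wait for the lid to settle on its stop and check that it has stopped moving.

arm_command:
  steps:
    - {"translation":[0,0,0],"rotation":[0,0,0],"claw":0}
    - {"translation":[0,0,0],"rotation":[0,0,0],"claw":0}
    - {"translation":[0,0,0],"rotation":[0,0,0],"claw":0}
    - {"translation":[0,0,0],"rotation":[0,0,0],"claw":0}
    - {"translation":[0,0,0],"rotation":[0,0,0],"claw":0}

```text
clock: 16.6
tool_pos: [0.5696, 0.2102, 0.4604]
orientation: [179.5, -51.3, -169.6]
force: [-0.6, 0.1, -0.3]
opening: 0.0005
gripper_force: 0.0
```

arm_command:
  steps:
    - {"translation":[0,0,0],"rotation":[0,0,0],"claw":0}
    - {"translation":[0,0,0],"rotation":[0,0,0],"claw":0}
    - {"translation":[0,0,0],"rotation":[0,0,0],"claw":0}
    - {"translation":[0,0,0],"rotation":[0,0,0],"claw":0}
    - {"translation":[0,0,0],"rotation":[0,0,0],"claw":0}

```text
clock: 17.1
tool_pos: [0.5696, 0.2102, 0.4603]
orientation: [179.5, -51.3, -169.7]
force: [1.1, -0.0, -0.5]
opening: 0.0006
gripper_force: 0.0
```

```bash
cat > ang.py <<'E'
from ch import *
save("side","fin2")
for nm in("fin","fin2"):
    l=(cloud("side",np.load(f"pics/{nm}.npy")).reshape(-1,3)-[.685,.232,.15])@R.from_euler("z",10,degrees=True).as_matrix()
    l=l[(abs(l[:,1])<.1)&(l[:,0]>-.14)&(l[:,0]<.03)&(l[:,2]>.03)&(l[:,2]<.2)]
    k=l[np.argsort(l[:,2])[-20:]].mean(0); print(nm,len(l),"top",k.round(4))
    w,V=np.linalg.eigh(np.cov(l[:,[0,2]].T)); print("angle",np.arctan2(abs(V[1,1]),abs(V[0,1])))
print("pixels changed",[int((np.abs(cv2.imread("pics/fin.png").astype(int)-cv2.imread("pics/fin2.png")).max(2)[200:320,190:290]>25).sum())])
E
python3 ang.py
```

```text
fin 1241 top [-0.1015  0.0008  0.1986]
angle 1.0194606780440825
fin2 1236 top [-0.1013  0.0011  0.1982]
angle 1.018369816384871
pixels changed [20]
```

The lid is still, at about 1.0 rad, so I'm handing in.

```bash
python3 -c "
from plant import ctrl
print(ctrl.close_job())"
```

```text
the job is handed in; nothing more can be done
None
```

I held the paddle on its stop towards the knob for over a second and let it spring back. I then pressed the catch and eased the lid up to fully open (about 1.0 rad), touched nothing else as far as the cameras show, and handed the job in at about 17 s; no verdict came back.

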